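Hang the specimen jar on the display rail

TASK

Pick up the hanger with the blue lid and blue grip block, bring its white trolley to the yellow flared open end of the aluminium display rail, enter there and slide it along until the red spring latch has snapped in behind it, then let go so that it hangs there latched against the spring buffer. Keep the jar upright, work gently: do not force the trolley against the rail and never squash the buffer down to its hard stop. Leave the orange hanger and everything else on the table where it is.

Things in the scene. Friction and masses are not known exactly. Their poses are not given: they have to be found in the camera images.
- blue_hanger_grip (a point): Centre of the blue grip block, 28 (x) x 20 (y) x 42 (z) mm, at the very top of the hanger to be hung; 143 mm above the jar's underside. Own z up, x along the trolley's length; the hanger is the same either way round (half turn). It stands upright on its jar on the table. Grasp the block from above, across its x or its y.
- blue_hanger_trolley (a point): Centre of the blue hanger's white trolley block, 40 (x) x 24 (y) x 16 (z) mm with square ends, 45 mm straight below the centre of the grip block and 98 mm above the jar's underside; joined to both by an 8 mm steel stem. Same axes.
- blue_hanger: The whole blue hanger, one rigid piece of 0.2 to 0.3 kg, 164 mm high: lidded jar at the bottom (54 mm across, 62 mm high), trolley, grip block. Origin at the centre of the jar's underside, z up.
- rail: Fixed aluminium rail, origin on the table below the mouth, x level into the rail (way of sliding), z up. Straight box channel 250 mm long, inside 28 wide (y) x 19 mm high; running floor 150 mm, top face 173 mm above the table; 13 mm slot along the middle of top and floor for the stem. Far end closed. Two posts 58 mm off on the +y side; the jar's path below is free.
- rail_mouth (a point): Centre of the mouth, where the straight channel begins, 159.5 mm above the table; rail axes. Yellow flares reach 20 mm out before it and widen it by about 9 mm on every side. A hung trolley's centre rides 158 mm above the table, the jar then 60 mm clear of it.
- pawl (a joint): How far (m) the red latch pawl is pushed aside: 0 standing 6 mm into the channel from the -y wall, up to 0.01. The latch is clamped at an unmeasured place: when latched, the trolley's centre is 115 to 165 mm past the mouth; feel for it. Its ramp faces the mouth, drags up to 3 N on the passing trolley, then it springs in square behind the trolley's tail.
- buffer (a joint): Travel (m) of the spring buffer beyond the latch, 0 untouched. Pushes back 3 N at first, 0.6 N more per mm (13 N at 17 mm), hard stop at 20 mm. The pawl springs in once it is pushed in a little over 6 mm; let go, it rests near 6 mm with the trolley against the pawl. Pushing it 8 to 13 mm (8 to 11 N, plus 0.5 to 4 N of drag of trolley and pawl) is ample.
- orange_hanger_grip (a point): Centre of the orange grip block of the other hanger, the same piece in orange, to be left standing.
- wash_bottle: White wash bottle with blue cap, 66 mm across, 170 mm high, origin under its centre. Leave alone.
- slide_box: Open orange slide box 75 x 100 x 28 mm, origin under its centre. Leave alone.
- battery: Upright brass-coloured battery, 34 mm across, 60 mm high, origin under its centre. Leave alone.
- moss_model: Block model with moss-green top, 130 x 100 x 51 mm, origin under its centre. Leave alone.
- red_glass: Red glass, 64 mm across, 110 mm high, origin under its centre. Leave alone.
- beaker: Glass beaker, 72 mm across, 90 mm high, origin under its centre. Leave alone.
- spatula: Spatula 170 mm long, lying flat. Leave alone.

How it is judged:
By the outcome, as a careful person would: the job done as asked, in the order asked, and still so for the second after the job is handed in, with the robot touching nothing.
It also fails if it takes over 72 s, if anything falls off the work surface, if the arm or the gripper's body presses on something with over 40 N, if the wrist force passes 120 N, or if a joint passes its speed limit or range.

ROBOT

A 6-joint arm with a two-finger parallel gripper is mounted at the origin on the work surface. World frame = base frame: x ahead of the robot, y to its left, z up, the work surface at z = 0. Lengths are in m, angles in rad, forces in N, time in s.
With the tool pointing down it reaches from about 0.35 to 0.975 m from the base axis. Payload 4.9 kg.
Tool frame: the origin (TCP) lies at the very end of the fingers, on their centre line; the grasp point (between the pads) lies 19 mm behind it; x points along the fingers, y is the direction in which the jaws open and shut, and the axes are right-handed (so a half turn about x gives the same grasp; the last joint's range is limited). The gripper opens to 85 mm and grips with 20 to 120 N. Pads are 22 mm wide; open, the fingers measure 114 mm over their backs; the gripper's body (76 mm by 85 mm) begins 54 mm behind the grasp point. The pads swing forward as they close: fully open they stand 13 mm farther back than shut.
Start: joints at [1.078, 0.053, 1.613, -0, 1.476, -0.119], TCP at [0.228, 0.582, 0.231] pointing down, gripper open.
Joint ranges: [-3.01, 3.01], [-1.01, 2.22], [0.06, 2.58], [-1.02, 4.17], [0.09, 2.62], [-3.14, 3.14]. Speed limits (rad/s): [2.57, 2.57, 3.14, 3.14, 3.14, 3.14].

INTERFACE

Orientations are given as a rotation vector (axis times angle).
In Python, from station import ctrl, get_image, calibration, finish_job, search_frame, cut_out, mark_of gives the robot as it stands. The module is installed in compiled form; this text tells all that it offers.
- The arm moves only by the tool arm_command, never from a script. Its argument "plan" is a list that holds one entry, the list of rows, each a list of 7 numbers: the shift along the tool's x, y, z in m, then the turn, a rotation vector about the tool's x, y, z in degrees, then the finger opening in m, from 0 to 0.0854. A call has 1 to 20 rows; each row shifts and turns the pose as measured when the row begins, along the tool's axes as they then stand; what a row does not reach is not made up. A row lasts 1/12 s, in which the tool goes at most 41.7 mm and 7.16 degrees, less where a joint would pass 70% of its speed; a pose out of reach is approached as far as the arm can. A call with a gripper value outside its range is refused whole. The fingers move at their own pace and stop on an object; "squeeze" is the grip in N (left out, the last holds). Time passes only in rows, so rows that do not move let the fingers close. It gives the time, the measured TCP pose, the force and the opening at its end, in the units of the state.
- ctrl.get_obs(): the state, without advancing time (a new reading comes with each control period).
- get_image(name): name is "scene" or "top"; returns the picture (480x640x3 uint8, red, green, blue); there is no depth.
- calibration(name): a dict with "fx", "fy", "cx", "cy" (pixels), "cam_to_world" (4x4, takes a point from camera to world coordinates). Camera axes: x right, y down, z forward; pixel columns grow to the right and rows downward; lengths in m; the calibration is good to about 2 mm. A picture is of the moment at which its call begins. calibration takes no time and is no camera call.
- finish_job(): hands the job in, once; it reports no verdict.
Trained networks look in the newest picture that a camera, given by its name, has taken for a name from the list of things; names that differ only in an ending like _2 or _b are one class to them, and where a whole thing is asked for, a point or a joint stands for the part that bears it (a point fixed in the world has none). Each returns a list of dicts, best first, with "conf" (0 to 1); they miss things now and then, are a little off and sometimes report something else, mostly with a low value. They report only what shows in the picture. A call takes as long as a camera call.
- search_frame(camera, thing): "at" ([x, y, z] in m, in the coordinates of the camera as it stood for that picture, good to about 4 mm: the middle of the surface that is visible of it).
- cut_out(camera, thing): "mask" (480x640 bool, what is visible of it).
- mark_of(camera, thing): "at" ([x, y, z] in m, in the coordinates of the camera as it stood for that picture, good to about 4 mm: a listed point, or the origin of a listed thing).
The state is a dict: "t": time; "q": joint angles; "dq": joint speeds; "effort": joint torques, N m; "tool_pos": TCP position; "tool_rot": TCP orientation; "contact_force": force on the tool from outside, world axes, zero at the start; "wrist_torque": the same for the moment, N m; "opening": finger opening in m.
Only numpy, scipy, OpenCV 4.12 (cv2) and the standard library are available. Lean on these libraries where they do the work, as an engineer would, in place of code of your own. Each camera call takes 0.05 s, during which the arm holds its last target. There are 200 camera calls.

## Working session

There is one attempt and no reset: what is moved stays moved. The work goes in short steps, Python scripts to look and compute and a tool call to move; the robot and the scene stay as the last step left them, time stands still between calls to the robot, and variables do not carry over. Pictures are saved under pics/ and viewed, about 8 in all and at most 12, crops included, and the job is handed in when it is done.

Besides the shell and the picture viewer there is one more tool, called after ">>>" by a JSON object that holds its "api" and its "payload". arm_command: Moves the arm, as the interface text tells. Its arguments: {"type":"object","properties":{"plan":{"type":"array","items":{"type":"array","items":{"type":"array","items":{"type":"number"}}}},"squeeze":{"type":"number"}},"required":["plan"]}

```bash
mkdir -p pics; cat > h.py <<'E'
import numpy as np, cv2
from scipy.spatial.transform import Rotation as R
from station import *
def w(cam,p):
    T=np.array(calibration(cam)["cam_to_world"]); return T[:3,:3]@np.array(p)+T[:3,3]
def px(cam,P):
    c=calibration(cam);T=np.linalg.inv(np.array(c["cam_to_world"]));q=T[:3,:3]@np.array(P)+T[:3,3]
    return np.array([c["fx"]*q[0]/q[2]+c["cx"],c["fy"]*q[1]/q[2]+c["cy"]])
def save(cam,n):
    im=get_image(cam); cv2.imwrite(f"pics/{n}.png",im[:,:,::-1]); return im
def st():
    o=ctrl.get_obs(); print({k:np.round(o[k],4).tolist() for k in("t","tool_pos","contact_force","wrist_torque","opening")}); print(np.round(R.from_rotvec(o["tool_rot"]).as_matrix(),4).tolist())
    return o
E
python3 - <<'E'
from h import *
st()
for c in("scene","top"):
    save(c,c+"0")
    for t in("blue_hanger_grip","blue_hanger_trolley","blue_hanger","rail_mouth","rail","orange_hanger_grip","wash_bottle","red_glass","beaker","moss_model"):
        print(c,t,[(round(d["conf"],2),w(c,d["at"]).round(4).tolist()) for d in mark_of(c,t)[:2]])
E
```

```text
{'t': 0.0, 'tool_pos': [0.2279, 0.5813, 0.2301], 'contact_force': [0.7182, 0.0095, -0.3428], 'wrist_torque': [-0.0112, 0.0083, 0.0455], 'opening': 0.0853}
[[-0.001, 0.3651, 0.931], [-0.0018, 0.931, -0.3651], [-1.0, -0.002, -0.0003]]
scene blue_hanger_grip [(0.58, [0.6286, 0.2227, 0.1421])]
scene blue_hanger_trolley [(0.81, [0.6287, 0.2292, 0.0941])]
scene blue_hanger [(0.74, [0.6264, 0.2216, 0.0025])]
scene rail_mouth [(0.96, [0.5999, -0.0162, 0.1598])]
scene rail [(0.76, [0.5976, -0.0177, 0.0032])]
scene orange_hanger_grip [(0.71, [0.4602, 0.2726, 0.146])]
scene wash_bottle [(0.67, [0.4399, 0.4486, 0.0018])]
scene red_glass [(0.67, [0.6806, -0.3076, 0.002])]
scene beaker [(0.78, [0.3491, 0.1459, 0.0028])]
scene moss_model [(0.77, [0.516, -0.4621, 0.0062]), (0.18, [0.5936, -0.0171, 0.0027])]
top blue_hanger_grip [(0.58, [0.6247, 0.2246, 0.1396])]
top blue_hanger_trolley [(0.82, [0.6286, 0.2209, 0.0964])]
top blue_hanger [(0.69, [0.6294, 0.2204, 0.0019])]
top rail_mouth [(0.58, [0.5974, -0.0183, 0.1596])]
top rail [(0.59, [0.5946, -0.0167, -0.0022])]
top orange_hanger_grip [(0.68, [0.4567, 0.2658, 0.142])]
top wash_bottle [(0.8, [0.4398, 0.4495, 0.0034])]
top red_glass [(0.59, [0.6824, -0.3114, -0.0027])]
top beaker [(0.68, [0.3409, 0.1429, -0.0008]), (0.53, [0.6287, 0.2206, 0.0959])]
top moss_model [(0.86, [0.5165, -0.458, 0.0011])]
```

View pics/scene0.png

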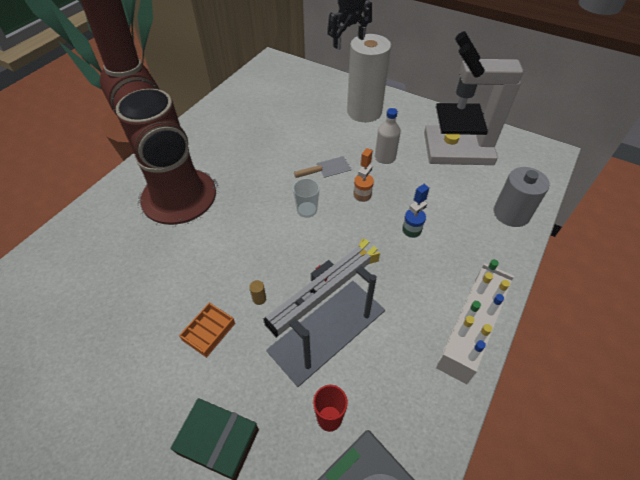

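View pics/top0.png

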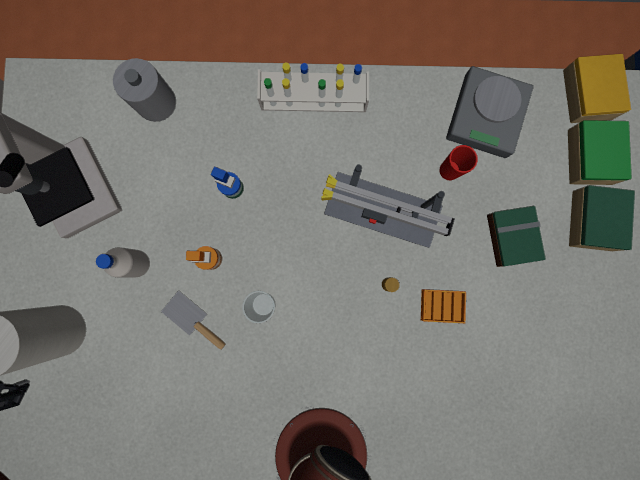

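The scene view shows the blue hanger at about (416,210) and the rail mouth at (368,250). The top view shows the hanger at (222,180), mouth flares at (327,188), far end at (449,226) and the red latch at (373,221). Next I need both yaws.

```bash
python3 - <<'E'
from h import *
im=cv2.imread("pics/top0.png"); s=cv2.imread("pics/scene0.png")
a=cv2.resize(im[150:260,310:470],None,fx=5,fy=5,interpolation=cv2.INTER_CUBIC)
cv2.imwrite("pics/c1.png",a)
b=np.hstack([cv2.resize(x,(400,400),interpolation=cv2.INTER_CUBIC) for x in(im[155:205,200:250],s[180:240,385:445])])
cv2.imwrite("pics/c2.png",b)
print(px("top",[.598,-.017,.173]),px("top",[.598,-.017,.0]),px("top",[.5,-.25,.173]))
# yaw estimate of the grip top and trolley from masks
get_image("top")
for t in("blue_hanger_grip","rail"):
    m=cut_out("top",t)[0]["mask"].astype(np.uint8); c=calibration("top")
    print(t,m.sum(),cv2.minAreaRect(cv2.findNonZero(m)))
E
```

```text
[332.55521999 187.49057928] [330.31351918 201.54578451] [445.23027281 236.26000601]
blue_hanger_grip 694 ((226.75003051757812, 181.25001525878906), (38.18376159667969, 23.33452033996582), 45.0)
rail 5459 ((389.0181579589844, 204.9813690185547), (135.70748901367188, 58.68180465698242), 17.592424392700195)
```

View pics/c1.png

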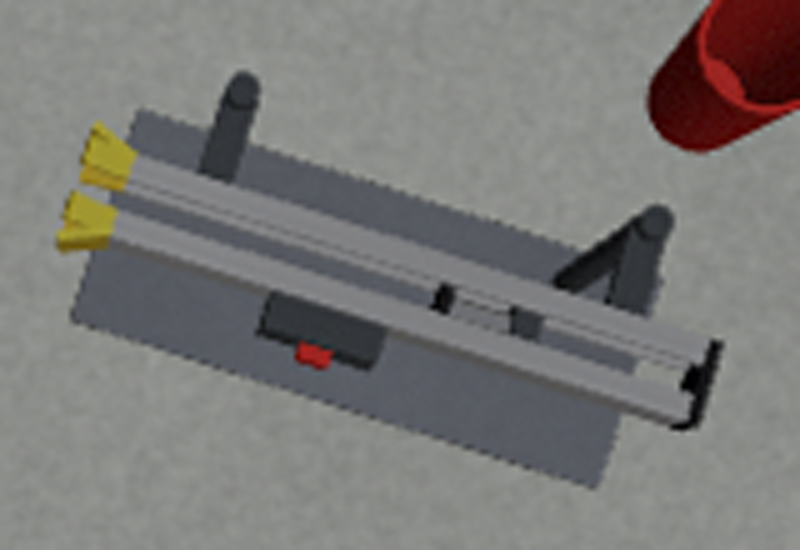

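View pics/c2.png

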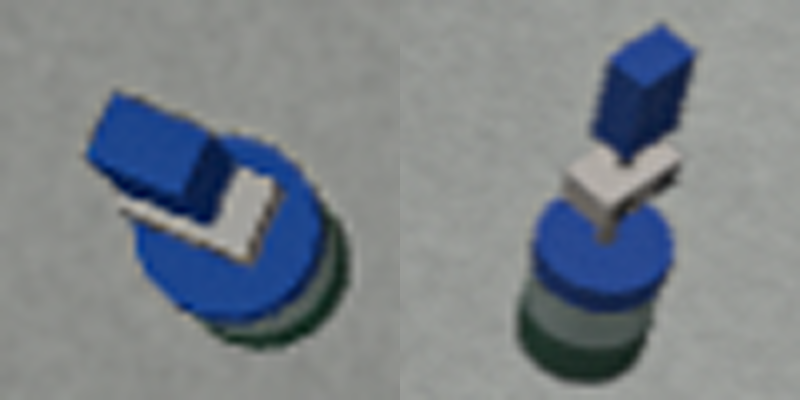

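```bash
cat >> h.py <<'E'
def bp(cam,u,v,z):
    c=calibration(cam);T=np.array(c["cam_to_world"]);d=T[:3,:3]@np.array([(u-c["cx"])/c["fx"],(v-c["cy"])/c["fy"],1]);o=T[:3,3]
    return o+d*(z-o[2])/d[2]
E
python3 - <<'E'
from h import *
for cam,off,s,C in(("top",(200,155),8,[(118,92),(217,135),(185,196),(88,152)]),("scene",(385,180),400/60,[(262,25),(296,52),(247,88),(210,55)])):
    P=np.array([bp(cam,(u+.5)/s-.5+off[0],(v+.5)/s-.5+off[1],.164)[:2] for u,v in C])
    print(cam,P.mean(0).round(4))
    for i in range(4):
        d=P[(i+1)%4]-P[i];print("  edge",np.linalg.norm(d).round(4),np.degrees(np.arctan2(d[1],d[0])).round(1))
ld=cv2.createLineSegmentDetector()
for cam,(x0,y0,x1,y1) in(("top",(310,150,470,260)),("scene",(255,235,385,340))):
    g=cv2.imread(f"pics/{cam}0.png",0)[y0:y1,x0:x1]
    g=cv2.resize(g,None,fx=4,fy=4,interpolation=cv2.INTER_CUBIC)
    for l in ld.detect(g)[0][:,0]:
        q=(l+.5)/4-.5
        A,B=bp(cam,q[0]+x0,q[1]+y0,.173),bp(cam,q[2]+x0,q[3]+y0,.173);d=(B-A)[:2];L=np.linalg.norm(d)
        if L>.06:
            if d[1]>0:d=-d
            n=np.array([-d[1],d[0]])/L
            print(cam,L.round(3),"yaw",np.degrees(np.arctan2(d[1],d[0])).round(2),"off@mouth",round(1000*float(n@((A+B)[:2]/2-[.598,-.017])),1),A[:2].round(3),B[:2].round(3),q.round(0)+[x0,y0,x0,y0])
E
```

```text
top [0.6277 0.2206]
  edge 0.0283 -112.8
  edge 0.018 154.4
  edge 0.0279 66.3
  edge 0.0176 -24.4
scene [0.6284 0.2237]
  edge 0.017 -22.1
  edge 0.0266 -107.9
  edge 0.0196 154.9
  edge 0.0255 66.5
top 0.147 yaw -107.24 off@mouth -19.1 [ 0.579 -0.013] [ 0.536 -0.153] [331. 196. 398. 218.]
top 0.1 yaw -107.22 off@mouth -18.8 [ 0.536 -0.154] [ 0.506 -0.25 ] [399. 218. 445. 233.]
top 0.131 yaw -107.13 off@mouth -7.5 [ 0.551 -0.145] [ 0.589 -0.02 ] [394. 211. 334. 192.]
top 0.142 yaw -107.13 off@mouth 0.8 [ 0.6   -0.012] [ 0.559 -0.148] [330. 186. 396. 207.]
top 0.128 yaw -107.15 off@mouth 17.1 [ 0.561 -0.195] [ 0.599 -0.072] [418. 207. 359. 187.]
scene 0.093 yaw -72.42 off@mouth 32.2 [ 0.646 -0.062] [ 0.674 -0.151] [376. 276. 369. 317.]
scene 0.06 yaw -107.42 off@mouth -19.7 [ 0.557 -0.081] [ 0.539 -0.138] [334. 264. 312. 281.]
scene 0.085 yaw -107.26 off@mouth 124.4 [ 0.694 -0.126] [ 0.669 -0.207] [384. 311. 352. 339.]
scene 0.156 yaw -107.21 off@mouth 27.2 [ 0.608 -0.077] [ 0.562 -0.226] [356. 273. 298. 320.]
scene 0.092 yaw -107.11 off@mouth -9.0 [ 0.56  -0.111] [ 0.587 -0.023] [327. 275. 359. 250.]
scene 0.098 yaw -107.16 off@mouth -5.0 [ 0.593 -0.017] [ 0.564 -0.111] [363. 250. 329. 276.]
scene 0.251 yaw -107.17 off@mouth 16.2 [ 0.54  -0.261] [ 0.614 -0.021] [277. 329. 371. 255.]
scene 0.103 yaw -107.3 off@mouth 1.0 [ 0.566 -0.123] [ 0.597 -0.025] [327. 281. 363. 253.]
scene 0.136 yaw -107.22 off@mouth 33.2 [ 0.568 -0.226] [ 0.608 -0.096] [301. 321. 352. 280.]
scene 0.068 yaw -107.3 off@mouth 4.4 [ 0.594 -0.045] [ 0.574 -0.11 ] [358. 259. 334. 278.]
```

Rail yaw is −107.2° and the mouth is at about (0.597, −0.0166). The hanger is at (0.628, 0.222) with its x-axis at about 66.5°, so the tool's y is already nearly along it. I'll grasp across x and move above the hanger first.

>>> {"api": "arm_command", "payload": {"plan": [[[0,-0.0134,0.036,0.2,0,0,0.06],[0,-0.0134,0.036,0.2,0,0,0.06],[0,-0.0134,0.036,0.2,0,0,0.06],[0,-0.0134,0.036,0.2,0,0,0.06],[0,-0.0134,0.036,0.2,0,0,0.06],[0,-0.0134,0.036,0.2,0,0,0.06],[0,-0.0134,0.036,0.2,0,0,0.06],[0,-0.0134,0.036,0.2,0,0,0.06],[0,-0.0134,0.036,0.2,0,0,0.06],[0,-0.0134,0.036,0.2,0,0,0.06],[0,-0.0134,0.036,0,0,0,0.06],[0,-0.0134,0.036,0,0,0,0.06],[0,-0.0134,0.036,0,0,0,0.06],[0,-0.0134,0.036,0,0,0,0.06],[0,0,0,0,0,0,0.06]]], "squeeze": 60}}

```text
t: 2.5
tool_pos: [0.6392, 0.2059, 0.2352]
tool_rot: [0.328, 1.543, -0.298]
contact_force: [-1.2, 0.8, -0.4]
opening: 0.0603
```

```bash
cat >> h.py <<'E'
def to(P,yaw):  # remaining shift in tool axes, rotvec deg for tool down, y axis at yaw deg
    o=st(); M=R.from_rotvec(o["tool_rot"]).as_matrix(); c,s=np.cos(np.radians(yaw)),np.sin(np.radians(yaw))
    G=np.array([[0,c,s],[0,s,-c],[-1,0,0]])
    print("shift mm",(1000*M.T@(np.array(P)-o["tool_pos"])).round(2),"turn",np.degrees(R.from_matrix(M.T@G).as_rotvec()).round(2))
E
python3 -c "
from h import *
to([.628,.222,.128],66.5)"
```

```text
{'t': 2.5, 'tool_pos': [0.6392, 0.2059, 0.2352], 'contact_force': [-1.1541, 0.8428, -0.4163], 'wrist_torque': [0.0038, 0.0492, 0.0223], 'opening': 0.0603}
[[0.0085, 0.389, 0.9212], [0.0177, 0.921, -0.3891], [-0.9998, 0.0196, 0.0009]]
shift mm [107.33   8.39 -16.66] turn [ 0.6   0.05 -1.12]
```

>>> {"api": "arm_command", "payload": {"plan": [[[0.02,0.008,-0.0165,0.6,0,-1.1,0.06],[0.02,0,0,0,0,0,0.06],[0,0,0,0,0,0,0.06]]]}}

```text
t: 2.75
tool_pos: [0.6304, 0.2171, 0.1958]
tool_rot: [0.328, 1.542, -0.327]
contact_force: [-1.2, -0.8, -1.1]
opening: 0.0599
```

```bash
python3 -c "
from h import *
to([.628,.222,.128],66.5); save('scene','s1'); save('top','t1')
for c in('scene','top'):
  for t in('blue_hanger_grip','blue_hanger_trolley'): print(c,t,[(round(d['conf'],2),w(c,d['at']).round(4).tolist()) for d in mark_of(c,t)[:1]])
"
```

```text
{'t': 2.75, 'tool_pos': [0.6304, 0.2171, 0.1958], 'contact_force': [-1.2215, -0.776, -1.0591], 'wrist_torque': [-0.0097, 0.0171, -0.0162], 'opening': 0.0599}
[[0.004, 0.4059, 0.9139], [0.0001, 0.9139, -0.4059], [-1.0, 0.0017, 0.0036]]
shift mm [67.8   3.38 -4.45] turn [-0.45  0.21 -0.1 ]
scene blue_hanger_grip [(0.68, [0.6257, 0.2269, 0.1411])]
scene blue_hanger_trolley [(0.68, [0.6272, 0.2294, 0.0974])]
top blue_hanger_grip [(0.62, [0.6255, 0.2237, 0.141])]
top blue_hanger_trolley [(0.55, [0.6306, 0.2207, 0.0992])]
```

>>> {"api": "arm_command", "payload": {"plan": [[[0.02,0.004,-0.0045,-0.4,0.2,0,0.06],[0.02,0,0,0,0,0,0.06],[0.02,0,0,0,0,0,0.06],[0.0,0,0,0,0,0,0.06]]]}}

```text
t: 3.38
tool_pos: [0.6347, 0.2255, 0.1485]
tool_rot: [0.329, 1.526, -0.311]
contact_force: [-1.0, -0.3, -1.0]
opening: 0.0599
```

```bash
python3 -c "
from h import *
to([.628,.2225,.128],66.5)"
```

```text
{'t': 3.3833, 'tool_pos': [0.6347, 0.2255, 0.1485], 'contact_force': [-1.0097, -0.2625, -0.9719], 'wrist_torque': [0.0145, 0.0079, -0.0133], 'opening': 0.0599}
[[0.0223, 0.3975, 0.9173], [0.007, 0.9175, -0.3978], [-0.9997, 0.0153, 0.0177]]
shift mm [20.32 -5.71 -5.33] turn [ 0.06  1.01 -0.87]
```

>>> {"api": "arm_command", "payload": {"plan": [[[0.003,-0.0055,-0.005,0,1.0,-0.9,0.06],[0.006,0,0,0,0,0,0.06],[0.006,0,0,0,0,0,0.06],[0.0,0,0,0,0,0,0.06]]]}}

```text
t: 3.72
tool_pos: [0.6293, 0.2227, 0.1373]
tool_rot: [0.321, 1.543, -0.32]
contact_force: [0.1, -1.1, -0.7]
opening: 0.0602
```

```bash
python3 -c "
from h import *
to([.628,.2225,.128],66.5)"
```

```text
{'t': 3.7167, 'tool_pos': [0.6293, 0.2227, 0.1373], 'contact_force': [0.1164, -1.0897, -0.6711], 'wrist_torque': [-0.0279, 0.0276, -0.0435], 'opening': 0.0602}
[[0.0036, 0.3975, 0.9176], [-0.0, 0.9176, -0.3975], [-1.0, 0.0014, 0.0033]]
shift mm [ 9.28 -0.72 -1.1 ] turn [ 0.08  0.19 -0.08]
```

>>> {"api": "arm_command", "payload": {"plan": [[[0.005,-0.0007,-0.001,0,0.2,0,0.06],[0.0045,0,0,0,0,0,0.06],[0,0,0,0,0,0,0.045],[0,0,0,0,0,0,0.04],[0,0,0,0,0,0,0.036],[0,0,0,0,0,0,0.033],[0,0,0,0,0,0,0.031]]]}}

```text
t: 4.3
tool_pos: [0.6295, 0.2227, 0.1296]
tool_rot: [0.323, 1.543, -0.318]
contact_force: [0.4, 0.4, -0.6]
opening: 0.0307
```

```bash
python3 -c "
from h import *
to([.628,.2225,.128],66.5)"
```

```text
{'t': 4.3, 'tool_pos': [0.6295, 0.2227, 0.1296], 'contact_force': [0.3859, 0.3554, -0.629], 'wrist_torque': [0.0058, 0.0017, -0.0103], 'opening': 0.0307}
[[0.0041, 0.3977, 0.9175], [0.0025, 0.9175, -0.3977], [-1.0, 0.0039, 0.0027]]
shift mm [ 1.55 -0.75 -1.32] turn [ 0.06  0.16 -0.22]
```

>>> {"api": "arm_command", "payload": {"plan": [[[0.0015,0,-0.001,0,0.1,-0.2,0.029],[0,0,0,0,0,0,0.026],[0,0,0,0,0,0,0.02],[0,0,0,0,0,0,0.01],[0,0,0,0,0,0,0.0],[0,0,0,0,0,0,0.0]]], "squeeze": 70}}

```text
t: 4.8
tool_pos: [0.629, 0.2232, 0.1287]
tool_rot: [0.321, 1.545, -0.321]
contact_force: [-0.1, 1.2, 0.1]
opening: 0.0271
```

```bash
python3 -c "
from h import *
to([.628,.2225,.128],66.5)"
```

```text
{'t': 4.8, 'tool_pos': [0.629, 0.2232, 0.1287], 'contact_force': [-0.1218, 1.2471, 0.0898], 'wrist_torque': [-0.0196, -0.04, 0.0219], 'opening': 0.0271}
[[0.0023, 0.3977, 0.9175], [-0.0002, 0.9175, -0.3977], [-1.0, 0.0007, 0.0021]]
shift mm [ 0.65 -1.02 -0.68] turn [ 0.07  0.12 -0.04]
```

>>> {"api": "arm_command", "payload": {"plan": [[[-0.005,0,0,0,0,0,0],[-0.01,0,0,0,0,0,0],[-0.01,0,0,0,0,0,0],[-0.01,0,0,0,0,0,0],[-0.01,0,0,0,0,0,0],[-0.01,0,0,0,0,0,0],[-0.005,0,0,0,0,0,0],[0,0,0,0,0,0,0]]]}}

```text
t: 5.47
tool_pos: [0.6276, 0.223, 0.1935]
tool_rot: [0.32, 1.548, -0.322]
contact_force: [0.0, 0.4, -2.6]
opening: 0.0272
```

```bash
python3 -c "
from h import *
to([.6145,.0407,.1895],72.8)"
```

```text
{'t': 5.4667, 'tool_pos': [0.6276, 0.223, 0.1935], 'contact_force': [0.0326, 0.426, -2.6114], 'wrist_torque': [-0.034, 0.0075, -0.007], 'opening': 0.0272}
[[-0.0011, 0.3977, 0.9175], [-0.0007, 0.9175, -0.3977], [-1.0, -0.0011, -0.0007]]
shift mm [   4.12 -172.47   60.45] turn [-6.23 -0.04  0.06]
```

>>> {"api": "arm_command", "payload": {"plan": [[[0,-0.007,0.0025,-0.5,0,0,0],[0,-0.014,0.005,-0.5,0,0,0],[0,-0.014,0.005,-0.5,0,0,0],[0,-0.014,0.005,-0.5,0,0,0],[0,-0.014,0.005,-0.5,0,0,0],[0,-0.014,0.005,-0.5,0,0,0],[0,-0.014,0.005,-0.5,0,0,0],[0,-0.014,0.005,-0.5,0,0,0],[0,-0.014,0.005,-0.5,0,0,0],[0,-0.014,0.005,-0.5,0,0,0],[0,-0.014,0.005,-0.5,0,0,0],[0,-0.012,0.005,-0.5,0,0,0],[0,-0.005,0.002,0,0,0,0],[0,0,0,0,0,0,0]]]}}

```text
t: 6.63
tool_pos: [0.6216, 0.0348, 0.1873]
tool_rot: [0.226, 1.57, -0.235]
contact_force: [0.2, 0.7, -1.8]
opening: 0.027
```

```bash
python3 -c "
from h import *
to([.6145,.0407,.1895],72.8)"
```

```text
{'t': 6.6333, 'tool_pos': [0.6216, 0.0348, 0.1873], 'contact_force': [0.1704, 0.7388, -1.768], 'wrist_torque': [0.069, -0.0353, -0.0248], 'opening': 0.027}
[[-0.012, 0.2895, 0.9571], [-0.0039, 0.9572, -0.2895], [-0.9999, -0.0072, -0.0103]]
shift mm [-2.09  3.59 -8.52] turn [ 0.37 -0.59  0.41]
```

>>> {"api": "arm_command", "payload": {"plan": [[[-0.002,0.0035,-0.008,0.4,-0.6,0.4,0],[0,0,0,0,0,0,0]]]}}

```text
t: 6.8
tool_pos: [0.614, 0.0408, 0.1886]
tool_rot: [0.238, 1.559, -0.237]
contact_force: [-0.2, 1.0, -2.7]
opening: 0.0272
```

```bash
python3 - <<'E'
from h import *
to([.6145,.0407,.1895],72.8)
s=save('scene','s2'); t=save('top','t2')
for c in('scene','top'):
  for n in('blue_hanger_trolley','rail_mouth','blue_hanger_grip'): print(c,n,[(round(d['conf'],2),w(c,d['at']).round(4).tolist()) for d in mark_of(c,n)[:1]])
print(px('top',[.6145,.0407,.158]),px('scene',[.6145,.0407,.158]))
b=np.hstack([cv2.resize(x,(400,400),interpolation=cv2.INTER_CUBIC) for x in(t[140:220,280:360],s[190:290,320:420])])
cv2.imwrite("pics/c3.png",b[:,:,::-1])
E
```

```text
{'t': 6.8, 'tool_pos': [0.614, 0.0408, 0.1886], 'contact_force': [-0.2035, 0.9735, -2.7058], 'wrist_torque': [0.0178, -0.0141, 0.0145], 'opening': 0.0272}
[[-0.0009, 0.2981, 0.9545], [0.001, 0.9545, -0.2981], [-1.0, 0.0007, -0.0011]]
shift mm [-0.88  0.03  0.47] turn [-0.14 -0.06 -0.04]
scene blue_hanger_trolley [(0.59, [0.6145, 0.0458, 0.156])]
scene rail_mouth [(0.69, [0.5955, -0.017, 0.1598])]
scene blue_hanger_grip [(0.65, [0.6114, 0.0425, 0.2036])]
top blue_hanger_trolley [(0.83, [0.6137, 0.0357, 0.1557])]
top rail_mouth [(0.9, [0.5949, -0.0185, 0.161])]
top blue_hanger_grip [(0.66, [0.6108, 0.0407, 0.1978])]
[304.96550843 180.73478028] [383.59110386 239.41323691]
```

View pics/c3.png

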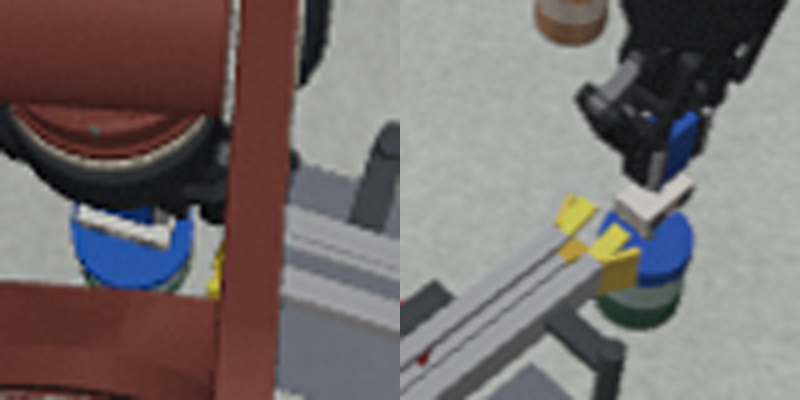

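```bash
python3 - <<'E'
import cv2,numpy as np
s=cv2.imread("pics/s2.png"); t=cv2.imread("pics/t2.png")
cv2.imwrite("pics/c4.png",np.hstack([cv2.resize(s[222:272,355:405],(500,500),interpolation=cv2.INTER_CUBIC),cv2.resize(t[175:205,290:320],(300,300),interpolation=cv2.INTER_CUBIC).repeat(1,0) if 0 else cv2.copyMakeBorder(cv2.resize(t[175:205,290:320],(300,300),interpolation=cv2.INTER_CUBIC),0,200,0,0,cv2.BORDER_CONSTANT)]))
E
```

```text
(no output)
```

View pics/c4.png

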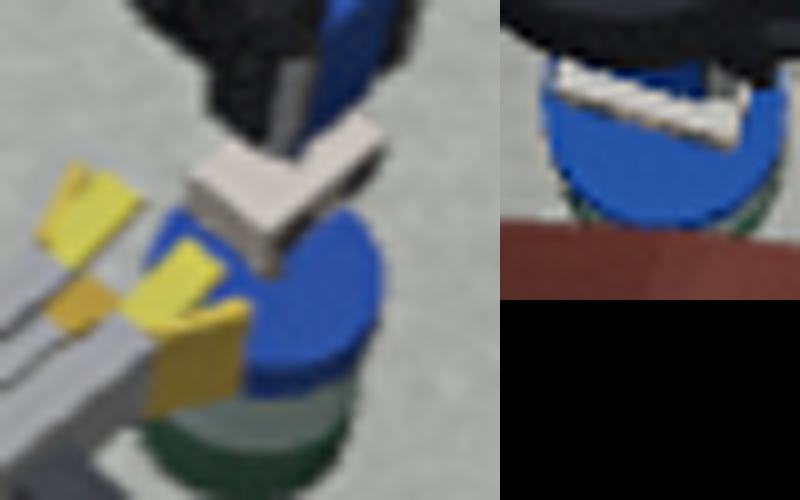

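```bash
python3 - <<'E'
from h import *
a=np.radians(-107.2);d=np.array([np.cos(a),np.sin(a)]);n=np.array([-d[1],d[0]]);m=np.array([.5968,-.0166])
def rep(cam,C,off,s,z):
    P=[]
    for u,v in C:
        p=bp(cam,(u+.5)/s-.5+off[0],(v+.5)/s-.5+off[1],z)[:2]-m; P.append([p@d*1000,p@n*1000])
    P=np.array(P);print(cam,P.round(1).tolist(),[np.degrees(np.arctan2(*(P[i+1]-P[i])[::-1])).round(1) for i in range(len(P)-1)])
rep("scene",[(187,182),(265,235),(385,142)],(355,222),10,.166)
rep("top",[(58,88),(232,130)],(290,175),10,.166)
# rail mouth corners of the top face in the same scene crop: bars' ends
rep("scene",[(0,325),(65,268),(60,315),(120,300),(155,350)],(355,222),10,.173)
E
```

```text
scene [[-37.6, -10.9], [-39.6, 10.3], [-77.5, 10.5]] [np.float64(95.6), np.float64(179.7)]
top [[-76.5, -13.1], [-39.3, -10.3]] [np.float64(4.4)]
scene [[23.1, -7.8], [2.5, -9.1], [11.9, -1.2], [-0.2, 4.6], [3.6, 18.5]] [np.float64(-176.4), np.float64(39.9), np.float64(154.7), np.float64(74.8)]
```

>>> {"api": "arm_command", "payload": {"plan": [[[-0.001,-0.004,0.0008,0,0,0,0],[0,-0.004,0,0,0,0,0],[0,-0.004,0,0,0,0,0],[0,-0.004,0,0,0,0,0],[0,-0.003,0,0,0,0,0],[0,0,0,0,0,0,0]]]}}

```text
t: 7.7
tool_pos: [0.6101, 0.0195, 0.1897]
tool_rot: [0.237, 1.558, -0.238]
contact_force: [0.0, -0.9, -2.8]
opening: 0.0271
```

```bash
cat >> h.py <<'E'
a=np.radians(-107.2);D=np.array([np.cos(a),np.sin(a)]);N=np.array([-D[1],D[0]]);M0=np.array([.5968,-.0166])
def rail(s,n=0,z=.1898,yaw=72.8):  # go to tool at s mm along rail
    to([*(M0+D*s/1000+N*n/1000),z],yaw); o=ctrl.get_obs();p=o["tool_pos"][:2]-M0;f=o["contact_force"]
    print("along",1000*p@D,"lat",1000*p@N,"F along",f[:2]@D,"lat",f[:2]@N,"z",f[2])
E
python3 -c "
from h import *
rail(-25)"
```

```text
{'t': 7.7, 'tool_pos': [0.6101, 0.0195, 0.1897], 'contact_force': [0.0087, -0.9463, -2.8401], 'wrist_torque': [0.0409, -0.0854, -0.0296], 'opening': 0.0271}
[[-0.0003, 0.2976, 0.9547], [-0.0007, 0.9547, -0.2976], [-1.0, -0.0007, -0.0001]]
shift mm [ -0.05 -13.39  -2.02] turn [-0.12 -0.01  0.04]
along -38.38559984627097 lat 2.0516650393656986 F along 0.9014388642622265 lat 0.2881962005602408 z -2.840079988559695
```

>>> {"api": "arm_command", "payload": {"plan": [[[0,-0.002,-0.002,0,0,0,0],[0,-0.003,0,0,0,0,0],[0,-0.003,-0.0005,0,0,0,0],[0,-0.003,0,0,0,0,0],[0,-0.003,-0.0005,0,0,0,0],[0,0,0,0,0,0,0]]]}}

```text
t: 8.2
tool_pos: [0.6021, 0.0054, 0.1897]
tool_rot: [0.237, 1.558, -0.238]
contact_force: [0.4, 0.3, -3.0]
opening: 0.0271
```

```bash
python3 -c "
from h import *
rail(-10)"
```

```text
{'t': 8.2, 'tool_pos': [0.6021, 0.0054, 0.1897], 'contact_force': [0.4041, 0.2683, -3.0405], 'wrist_torque': [-0.0057, 0.0189, -0.0335], 'opening': 0.0271}
[[-0.0005, 0.2981, 0.9545], [-0.0006, 0.9545, -0.2981], [-1.0, -0.0007, -0.0003]]
shift mm [ -0.09 -12.55   1.43] turn [-0.14 -0.02  0.04]
along -22.549804398867877 lat -1.4034758330286017 F along -0.37580187912192903 lat 0.3066786418572488 z -3.0405108486696575
```

>>> {"api": "arm_command", "payload": {"plan": [[[0,0,0.0012,-0.1,0,0,0],[0,-0.001,0,0,0,0,0],[0,-0.002,0,0,0,0,0],[0,-0.002,0,0,0,0,0],[0,0,0,0,0,0,0]]]}}

```text
t: 8.62
tool_pos: [0.6019, -0.0002, 0.1898]
tool_rot: [0.236, 1.558, -0.236]
contact_force: [-0.4, -0.1, -3.2]
opening: 0.0274
```

```bash
python3 -c "
from h import *
rail(-5)"
```

```text
{'t': 8.6167, 'tool_pos': [0.6019, -0.0002, 0.1898], 'contact_force': [-0.4079, -0.0613, -3.1632], 'wrist_torque': [-0.0036, -0.0187, 0.0127], 'opening': 0.0274}
[[-0.0002, 0.2961, 0.9552], [-0.0004, 0.9552, -0.2961], [-1.0, -0.0005, -0.0001]]
shift mm [-3.000e-02 -1.215e+01  1.000e-02] turn [-0.02 -0.01  0.03]
along -17.151350757579163 lat -0.003201641075817767 F along 0.1791364395338694 lat -0.37152078679543765 z -3.163247476568553
```

Front is inside the mouth (front at about +3 mm), aligned, no force. I'll continue in small steps.

>>> {"api": "arm_command", "payload": {"plan": [[[0,-0.002,0,0,0,0,0],[0,-0.003,0,0,0,0,0],[0,-0.003,0,0,0,0,0],[0,-0.003,0,0,0,0,0],[0,0,0,0,0,0,0]]]}}

```text
t: 9.03
tool_pos: [0.5983, -0.0118, 0.1897]
tool_rot: [0.235, 1.558, -0.236]
contact_force: [0.1, -0.0, -2.2]
opening: 0.0272
```

```bash
python3 -c "
from h import *
rail(15)"
```

```text
{'t': 9.0333, 'tool_pos': [0.5983, -0.0118, 0.1897], 'contact_force': [0.1083, -0.0411, -2.1891], 'wrist_torque': [0.0213, 0.0047, 0.0029], 'opening': 0.0272}
[[-0.0003, 0.2959, 0.9552], [-0.0005, 0.9552, -0.2959], [-1.0, -0.0006, -0.0001]]
shift mm [-5.000e-02 -2.007e+01  1.000e-02] turn [-0.01 -0.01  0.03]
along -5.066896469781383 lat -0.009083128834439198 F along 0.00726774327144927 lat 0.11558640001761383 z -2.1890700860033796
```

>>> {"api": "arm_command", "payload": {"plan": [[[0,-0.003,0,0,0,0,0],[0,-0.004,0,0,0,0,0],[0,-0.004,0,0,0,0,0],[0,-0.004,0,0,0,0,0],[0,-0.004,0,0,0,0,0],[0,-0.004,0,0,0,0,0],[0,-0.004,0,0,0,0,0],[0,-0.003,0,0,0,0,0],[0,0,0,0,0,0,0]]]}}

```text
t: 9.78
tool_pos: [0.5883, -0.0441, 0.1898]
tool_rot: [0.236, 1.558, -0.237]
contact_force: [0.8, 0.7, -2.3]
opening: 0.0273
```

```bash
python3 -c "
from h import *
rail(70)"
```

```text
{'t': 9.7833, 'tool_pos': [0.5883, -0.0441, 0.1898], 'contact_force': [0.8489, 0.6546, -2.2745], 'wrist_torque': [0.0112, 0.0479, 0.0216], 'opening': 0.0273}
[[-0.0002, 0.2965, 0.955], [-0.0008, 0.955, -0.2965], [-1.0, -0.0008, 0.0]]
shift mm [  0.07 -41.23   0.08] turn [-0.05  0.    0.05]
along 28.76817867206486 lat -0.041376221027033394 F along -0.8763542464814629 lat 0.6173867530615664 z -2.2745265556193432
```

>>> {"api": "arm_command", "payload": {"plan": [[[0,-0.003,0,0,0,0,0],[0,-0.004,0,0,0,0,0],[0,-0.004,0,0,0,0,0],[0,-0.004,0,0,0,0,0],[0,-0.004,0,0,0,0,0],[0,-0.004,0,0,0,0,0],[0,-0.004,0,0,0,0,0],[0,-0.003,0,0,0,0,0],[0,0,0,0,0,0,0]]]}}

```text
t: 10.53
tool_pos: [0.5784, -0.0759, 0.1899]
tool_rot: [0.236, 1.558, -0.237]
contact_force: [-0.3, -0.6, -2.8]
opening: 0.0273
```

```bash
python3 - <<'E'
from h import *
rail(100)
# latch/buffer position from the first top picture: red lever, crop px/5
for nm,(u,v),z in(("red lever",(313,355),.16),("clamp L",(265,315),.165),("clamp R",(380,335),.165),("black slot block",(443,298),.16),("block2",(525,322),.16)):
    p=bp("top",u/5+310,v/5+150,z)[:2]-M0;print(nm,(1000*p@D).round(1),(1000*p@N).round(1))
E
```

```text
{'t': 10.5333, 'tool_pos': [0.5784, -0.0759, 0.1899], 'contact_force': [-0.2679, -0.6432, -2.7605], 'wrist_torque': [0.0058, -0.02, 0.0016], 'opening': 0.0273}
[[-0.0002, 0.2965, 0.955], [-0.0008, 0.955, -0.2965], [-1.0, -0.0009, 0.0001]]
shift mm [  0.11 -37.91   0.11] turn [-0.05  0.    0.05]
along 62.09262377895097 lat -0.0725722483841134 F along 0.6936062913342673 lat -0.06569971851799278 z -2.760546163194516
red lever 100.8 -37.6
clamp L 76.4 -28.6
clamp R 124.4 -21.7
black slot block 145.4 2.2
block2 181.1 3.2
```

>>> {"api": "arm_command", "payload": {"plan": [[[0,-0.003,0,0,0,0,0],[0,-0.003,0,0,0,0,0],[0,-0.003,0,0,0,0,0],[0,-0.003,0,0,0,0,0],[0,-0.003,0,0,0,0,0],[0,-0.003,0,0,0,0,0],[0,-0.002,0,0,0,0,0],[0,0,0,0,0,0,0]]]}}

```text
t: 11.2
tool_pos: [0.5731, -0.0963, 0.1905]
tool_rot: [0.237, 1.554, -0.235]
contact_force: [0.6, -0.7, -3.3]
opening: 0.0274
```

```bash
python3 -c "
from h import *
rail(100)"
```

```text
{'t': 11.2, 'tool_pos': [0.5731, -0.0963, 0.1905], 'contact_force': [0.6213, -0.6884, -3.2744], 'wrist_torque': [-0.0052, -0.25, -0.0008], 'opening': 0.0274}
[[0.0036, 0.2962, 0.9551], [0.0008, 0.9551, -0.2962], [-1.0, 0.0018, 0.0033]]
shift mm [  0.63 -16.88  -0.9 ] turn [-0.03  0.19 -0.1 ]
along 83.11937636345155 lat 0.9103592337735108 F along 0.4739235163073842 lat 0.7970836441963011 z -3.274367290083194
```

>>> {"api": "arm_command", "payload": {"plan": [[[0.0003,-0.002,-0.0004,0,0.1,0,0],[0,-0.003,0,0,0,0,0],[0,-0.003,0,0,0,0,0],[0,-0.003,0,0,0,0,0],[0,-0.003,0,0,0,0,0],[0,-0.003,0,0,0,0,0],[0,0,0,0,0,0,0]]]}}

```text
t: 11.78
tool_pos: [0.5676, -0.1144, 0.1906]
tool_rot: [0.237, 1.555, -0.235]
contact_force: [1.1, -0.3, -3.0]
opening: 0.0272
```

```bash
python3 -c "
from h import *
rail(110)"
```

```text
{'t': 11.7833, 'tool_pos': [0.5676, -0.1144, 0.1906], 'contact_force': [1.0726, -0.2949, -3.0469], 'wrist_torque': [-0.0599, -0.204, 0.016], 'opening': 0.0272}
[[0.0032, 0.296, 0.9552], [0.0005, 0.9552, -0.296], [-1.0, 0.0014, 0.0029]]
shift mm [ 0.75 -7.99 -1.02] turn [-0.02  0.17 -0.08]
along 102.01239954986151 lat 1.0202048096179976 F along -0.0354446873818781 lat 1.1118493665312654 z -3.0469140676507442
```

>>> {"api": "arm_command", "payload": {"plan": [[[0.0008,-0.002,0,0,0,0,0],[0,-0.002,0,0,0,0,0],[0,-0.002,0,0,0,0,0],[0,-0.002,0,0,0,0,0],[0,-0.002,0,0,0,0,0],[0,-0.002,0,0,0,0,0],[0,0,0,0,0,0,0]]]}}

```text
t: 12.37
tool_pos: [0.5636, -0.1272, 0.1896]
tool_rot: [0.237, 1.555, -0.235]
contact_force: [1.4, -0.8, -2.5]
opening: 0.0273
```

```bash
python3 -c "
from h import *
rail(120)"
```

```text
{'t': 12.3667, 'tool_pos': [0.5636, -0.1272, 0.1896], 'contact_force': [1.4331, -0.8039, -2.5327], 'wrist_torque': [-0.0679, -0.1867, 0.0324], 'opening': 0.0273}
[[0.0031, 0.2963, 0.9551], [0.0005, 0.9551, -0.2963], [-1.0, 0.0014, 0.0028]]
shift mm [-0.24 -4.52 -0.97] turn [-0.04  0.16 -0.08]
along 115.4830312936602 lat 0.9728455453035549 F along 0.3442073558481287 lat 1.6067125295462596 z -2.532714126017066
```

>>> {"api": "arm_command", "payload": {"plan": [[[0,-0.001,0,0,0,0,0],[0,-0.001,0,0,0,0,0],[0,-0.001,0,0,0,0,0],[0,-0.001,0,0,0,0,0],[0,-0.001,0,0,0,0,0],[0,-0.001,0,0,0,0,0],[0,0,0,0,0,0,0]]]}}

```text
t: 12.95
tool_pos: [0.5621, -0.1319, 0.1896]
tool_rot: [0.24, 1.554, -0.232]
contact_force: [1.0, 1.6, -2.1]
opening: 0.0273
```

```bash
python3 -c "
from h import *
rail(125)"
```

```text
{'t': 12.95, 'tool_pos': [0.5621, -0.1319, 0.1896], 'contact_force': [1.0329, 1.6085, -2.0716], 'wrist_torque': [0.1692, -0.2337, -0.0352], 'opening': 0.0273}
[[0.0045, 0.2961, 0.9551], [0.0043, 0.9551, -0.2961], [-1.0, 0.0054, 0.003]]
shift mm [-0.19 -4.57 -0.98] turn [-0.03  0.17 -0.31]
along 120.42591241415349 lat 0.9809988842393335 F along -1.8419883961934695 lat 0.511069146773509 z -2.0715948530801938
```

>>> {"api": "arm_command", "payload": {"plan": [[[0,-0.001,0,0,0,-0.2,0],[0,-0.001,0,0,0,0,0],[0,-0.001,0,0,0,0,0],[0,-0.001,0,0,0,0,0],[0,-0.001,0,0,0,0,0],[0,0,0,0,0,0,0]]]}}

```text
t: 13.45
tool_pos: [0.5614, -0.1343, 0.1897]
tool_rot: [0.241, 1.554, -0.229]
contact_force: [2.4, 3.2, -1.4]
opening: 0.0273
```

```bash
python3 -c "
from h import *
rail(128)"
```

```text
{'t': 13.45, 'tool_pos': [0.5614, -0.1343, 0.1897], 'contact_force': [2.3738, 3.231, -1.4359], 'wrist_torque': [0.6754, -0.4848, -0.0682], 'opening': 0.0273}
[[0.0054, 0.2951, 0.9554], [0.0064, 0.9554, -0.2952], [-1.0, 0.0077, 0.0033]]
shift mm [-0.15 -5.08 -0.96] turn [ 0.03  0.19 -0.44]
along 122.91714455298192 lat 0.9600995160412022 F along -3.7884446874429085 lat 1.3121906177917584 z -1.4358832743309033
```

>>> {"api": "arm_command", "payload": {"plan": [[[0,-0.002,0,0,0,-0.4,0],[0,-0.002,0,0,0,0,0],[0,-0.002,0,0,0,0,0]]]}}

```text
t: 13.7
tool_pos: [0.5602, -0.1381, 0.1897]
tool_rot: [0.238, 1.554, -0.231]
contact_force: [3.0, 6.2, -2.5]
opening: 0.0274
```

```bash
python3 -c "
from h import *
rail(128)"
```

```text
{'t': 13.7, 'tool_pos': [0.5602, -0.1381, 0.1897], 'contact_force': [2.9898, 6.1672, -2.5431], 'wrist_torque': [1.2374, -0.667, -0.0891], 'opening': 0.0274}
[[0.0049, 0.2947, 0.9556], [0.0041, 0.9556, -0.2948], [-1.0, 0.0054, 0.0035]]
shift mm [-0.15 -1.06 -0.97] turn [ 0.06  0.2  -0.31]
along 126.93719161774825 lat 0.9680129232993241 F along -6.775498267604403 lat 1.0323866898588747 z -2.5431136917045594
```

>>> {"api": "arm_command", "payload": {"plan": [[[0,-0.002,0,0,0,-0.2,0],[0,-0.002,0,0,0,0,0],[0,-0.002,0,0,0,0,0]]]}}

```text
t: 13.95
tool_pos: [0.5594, -0.1407, 0.1898]
tool_rot: [0.242, 1.553, -0.226]
contact_force: [4.3, 7.7, -2.9]
opening: 0.0271
```

```bash
python3 -c "
from h import *
rail(131)"
```

```text
{'t': 13.95, 'tool_pos': [0.5594, -0.1407, 0.1898], 'contact_force': [4.2652, 7.7436, -2.9131], 'wrist_torque': [1.4513, -0.7191, -0.038], 'opening': 0.0271}
[[0.0065, 0.2939, 0.9558], [0.0087, 0.9558, -0.2939], [-0.9999, 0.0102, 0.0037]]
shift mm [-0.04 -1.42 -0.93] turn [ 0.11  0.21 -0.59]
along 129.5785586686412 lat 0.9305439233283045 F along -8.658535963108733 lat 1.7846272186088221 z -2.913115777586714
```

>>> {"api": "arm_command", "payload": {"plan": [[[0,-0.002,0,0,0,-0.3,0],[0,-0.002,0,0,0,0,0],[0,-0.0025,0,0,0,0,0]]]}}

```text
t: 14.2
tool_pos: [0.5588, -0.1424, 0.1899]
tool_rot: [0.245, 1.552, -0.221]
contact_force: [4.1, 8.0, -2.7]
opening: 0.0272
```

```bash
python3 - <<'E'
from h import *
rail(131)
s=save('scene','s3'); t=save('top','t3')
b=np.hstack([cv2.resize(x,(400,400),interpolation=cv2.INTER_CUBIC) for x in(t[170:250,340:420],s[230:330,260:360])])
cv2.imwrite("pics/c5.png",b[:,:,::-1])
E
```

```text
{'t': 14.2, 'tool_pos': [0.5588, -0.1424, 0.1899], 'contact_force': [4.1297, 8.0477, -2.7401], 'wrist_torque': [1.7462, -0.7672, -0.1828], 'opening': 0.0272}
[[0.0085, 0.2927, 0.9562], [0.0142, 0.9561, -0.2928], [-0.9999, 0.0161, 0.004]]
shift mm [ 0.08  0.45 -0.91] turn [ 0.18  0.23 -0.92]
along 131.4513251202002 lat 0.9095888097055743 F along -8.90898537404288 lat 1.565261026801365 z -2.740060715936617
```

View pics/c5.png

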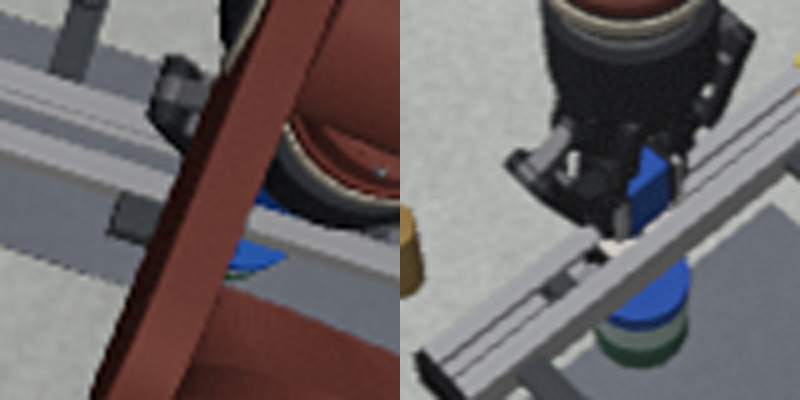

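>>> {"api": "arm_command", "payload": {"plan": [[[0,0.001,0,0,0,0.5,0],[0,0.001,0,0,0,0.4,0],[0,0.001,0,0,0,0,0],[0,0,0,0,0,0,0]]]}}

```text
t: 14.63
tool_pos: [0.56, -0.1384, 0.1903]
tool_rot: [0.258, 1.549, -0.206]
contact_force: [2.9, 4.3, -2.1]
opening: 0.0273
```

```bash
python3 -c "
from h import *
rail(126)"
```

```text
{'t': 14.6333, 'tool_pos': [0.56, -0.1384, 0.1903], 'contact_force': [2.9217, 4.3081, -2.1133], 'wrist_torque': [0.673, -0.4925, -0.006], 'opening': 0.0273}
[[0.0138, 0.2915, 0.9565], [0.0312, 0.956, -0.2918], [-0.9994, 0.0339, 0.0041]]
shift mm [ 0.5   1.24 -0.84] turn [ 0.24  0.23 -1.94]
along 127.25173235553999 lat 0.8385636317597285 F along -4.979416979418523 lat 1.517086166327367 z -2.11328312036021
```

>>> {"api": "arm_command", "payload": {"plan": [[[0,0.0005,0,0,0.2,-1.0,0],[0,0.0005,0,0,0,-0.9,0],[0,0.0005,0,0,0,0,0],[0,0.0005,0,0,0,0,0],[0,0,0,0,0,0,0]]]}}

```text
t: 15.05
tool_pos: [0.5603, -0.1372, 0.1895]
tool_rot: [0.23, 1.559, -0.236]
contact_force: [3.3, 2.7, -1.9]
opening: 0.0275
```

```bash
python3 -c "
from h import *
rail(126)"
```

```text
{'t': 15.05, 'tool_pos': [0.5603, -0.1372, 0.1895], 'contact_force': [3.271, 2.6803, -1.8714], 'wrist_torque': [0.5481, -0.4779, -0.0466], 'opening': 0.0275}
[[-0.0011, 0.2924, 0.9563], [-0.0035, 0.9563, -0.2924], [-1.0, -0.0037, -0.0]]
shift mm [-0.27  0.   -0.83] turn [ 0.2  -0.    0.21]
along 126.00177267921649 lat 0.827903050340264 F along -3.52765340169874 lat 2.3321460732879724 z -1.8714043629169472
```

>>> {"api": "arm_command", "payload": {"plan": [[[0,0.001,0,0,0,0.2,0],[0,0.001,0,0,0,0,0],[0,0.001,0,0,0,0,0],[0,0,0,0,0,0,0]]]}}

```text
t: 15.38
tool_pos: [0.5604, -0.1371, 0.1896]
tool_rot: [0.23, 1.559, -0.238]
contact_force: [0.9, 0.3, -3.2]
opening: 0.027
```

```bash
python3 -c "
from h import *
rail(126)"
```

```text
{'t': 15.3833, 'tool_pos': [0.5604, -0.1371, 0.1896], 'contact_force': [0.9496, 0.2812, -3.1826], 'wrist_torque': [0.2692, -0.3218, 0.0112], 'opening': 0.027}
[[-0.002, 0.2936, 0.9559], [-0.0054, 0.9559, -0.2936], [-1.0, -0.0058, -0.0003]]
shift mm [-0.17 -0.15 -0.85] turn [ 0.12 -0.02  0.33]
along 125.8531010543659 lat 0.8475235214434219 F along -0.5494728933040409 lat 0.8239548488197126 z -3.1826328915937605
```

>>> {"api": "arm_command", "payload": {"plan": [[[0,0.001,0,0,0,0.3,0],[0,0.0015,0,0,0,0,0],[0,0.0015,0,0,0,0,0]]]}}

```text
t: 15.63
tool_pos: [0.5605, -0.1366, 0.1897]
tool_rot: [0.228, 1.56, -0.241]
contact_force: [-0.5, -5.7, -2.6]
opening: 0.0271
```

```bash
python3 -c "
from h import *
rail(126)"
```

```text
{'t': 15.6333, 'tool_pos': [0.5605, -0.1366, 0.1897], 'contact_force': [-0.5452, -5.6526, -2.6218], 'wrist_torque': [-1.0578, 0.1263, 0.0477], 'opening': 0.0271}
[[-0.0032, 0.2944, 0.9557], [-0.0079, 0.9557, -0.2944], [-1.0, -0.0085, -0.0007]]
shift mm [-0.09 -0.6  -0.82] turn [ 0.08 -0.04  0.49]
along 125.39882688625792 lat 0.8172495025230538 F along 5.561031363358452 lat 1.1507361101155367 z -2.6218234400753473
```

>>> {"api": "arm_command", "payload": {"plan": [[[0,-0.0008,0,0,0,0.4,0],[0.0006,0,0,0,0,0,0],[0.0006,0,0,0,0,0,0],[0,0,0,0,0,0,0]]]}}

```text
t: 15.97
tool_pos: [0.5604, -0.1371, 0.1898]
tool_rot: [0.235, 1.559, -0.235]
contact_force: [1.2, -1.1, -2.7]
opening: 0.0272
```

```bash
python3 -c "
from h import *
rail(126)"
```

```text
{'t': 15.9667, 'tool_pos': [0.5604, -0.1371, 0.1898], 'contact_force': [1.1791, -1.1116, -2.6642], 'wrist_torque': [-0.3047, -0.0367, 0.086], 'opening': 0.0272}
[[-0.0006, 0.2947, 0.9556], [0.0003, 0.9556, -0.2947], [-1.0, 0.0002, -0.0006]]
shift mm [ 0.03 -0.12 -0.84] turn [ 0.06 -0.04 -0.01]
along 125.8831631023587 lat 0.8405942706649515 F along 0.7132123262851316 lat 1.455048722995542 z -2.66423709100161
```

Latched: a 5.6 N pull-back moved nothing. Next I lower the trolley onto the running floor.

>>> {"api": "arm_command", "payload": {"plan": [[[0.001,0,-0.0003,0,0,0,0],[0.001,0,0,0,0,0,0],[0.001,0,0,0,0,0,0]]]}}

```text
t: 16.22
tool_pos: [0.5606, -0.1372, 0.1893]
tool_rot: [0.234, 1.557, -0.235]
contact_force: [-0.9, -1.4, 3.5]
opening: 0.027
```

```bash
python3 -c "
from h import *
rail(126)"
```

```text
{'t': 16.2167, 'tool_pos': [0.5606, -0.1372, 0.1893], 'contact_force': [-0.9, -1.3524, 3.5168], 'wrist_torque': [-0.0477, 0.502, -0.0275], 'opening': 0.027}
[[0.0007, 0.2945, 0.9556], [-0.0005, 0.9556, -0.2945], [-1.0, -0.0002, 0.0008]]
shift mm [-0.45 -0.12 -1.03] turn [0.07 0.05 0.01]
along 125.88198580827996 lat 1.028106205916765 F along 1.5580420935464312 lat -0.45982017059966807 z 3.5168198658878596
```

>>> {"api": "arm_command", "payload": {"plan": [[[-0.0002,0,0,0,0,0,0.027],[0,0,0,0,0,0,0.029],[0,0,0,0,0,0,0.032],[0,0,0,0,0,0,0.036],[0,0,0,0,0,0,0.042],[0,0,0,0,0,0,0.05],[0,0,0,0,0,0,0.056],[0,0,0,0,0,0,0.056]]], "squeeze": 20}}

```text
t: 16.88
tool_pos: [0.5608, -0.1357, 0.188]
tool_rot: [0.237, 1.557, -0.232]
contact_force: [-0.2, -0.4, -0.3]
opening: 0.0562
```

```bash
python3 - <<'E'
from h import *
rail(126)
s=save('scene','s4')
for n in('blue_hanger_trolley','blue_hanger_grip','blue_hanger'): print(n,[(round(d['conf'],2),w('scene',d['at']).round(4).tolist()) for d in mark_of('scene',n)[:1]])
cv2.imwrite("pics/c6.png",cv2.resize(s[210:330,250:390],None,fx=5,fy=5,interpolation=cv2.INTER_CUBIC)[:,:,::-1])
E
```

```text
{'t': 16.8833, 'tool_pos': [0.5608, -0.1357, 0.188], 'contact_force': [-0.1644, -0.4383, -0.2922], 'wrist_torque': [-0.0192, -0.0112, -0.0069], 'opening': 0.0562}
[[0.0014, 0.2941, 0.9558], [0.0027, 0.9558, -0.2941], [-1.0, 0.003, 0.0006]]
shift mm [-1.82 -1.63 -0.84] turn [ 0.09  0.03 -0.17]
along 124.36781820358273 lat 0.8350161790223046 F along 0.467297998571325 lat -0.027481572729617595 z -0.29223315174146086
blue_hanger_trolley [(0.94, [0.5596, -0.1309, 0.1554])]
blue_hanger_grip [(0.93, [0.5605, -0.1374, 0.2047])]
blue_hanger [(0.73, [0.5527, -0.137, 0.0625])]
```

View pics/c6.png

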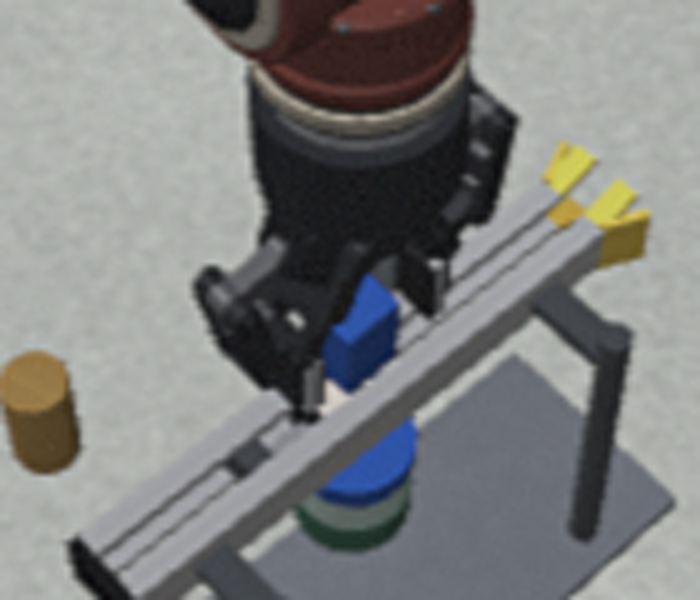

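The view shows the hanger hanging upright in the rail (grip at crop (362,335)) with open fingers clear on both sides. Now I retreat upward.

>>> {"api": "arm_command", "payload": {"plan": [[[-0.005,-0.001,0,0,0,0,0.056],[-0.01,0,0,0,0,0,0.056],[-0.01,0,0,0,0,0,0.056],[-0.015,0,0,0,0,0,0.056],[-0.02,0,0,0,0,0,0.056],[-0.02,0,0,0,0,0,0.056],[-0.02,0,0,0,0,0,0.056],[-0.02,0,0,0,0,0,0.056],[0,0,0,0,0,0,0.056],[0,0,0,0,0,0,0.056]]]}}

```text
t: 17.92
tool_pos: [0.5606, -0.1374, 0.3222]
tool_rot: [0.236, 1.551, -0.233]
contact_force: [-0.3, -0.8, -0.3]
opening: 0.0562
```

```bash
python3 - <<'E'
from h import *
st(); s=save('scene','s5')
for n in('blue_hanger_trolley','blue_hanger_grip','blue_hanger','orange_hanger_grip'): print(n,[(round(d['conf'],2),w('scene',d['at']).round(4).tolist()) for d in mark_of('scene',n)[:1]])
cv2.imwrite("pics/c7.png",cv2.resize(s[210:330,250:390],None,fx=5,fy=5,interpolation=cv2.INTER_CUBIC)[:,:,::-1])
E
```

```text
{'t': 17.9167, 'tool_pos': [0.5606, -0.1374, 0.3222], 'contact_force': [-0.2999, -0.7542, -0.2563], 'wrist_torque': [-0.0474, 0.0239, -0.0351], 'opening': 0.0562}
[[0.0072, 0.2945, 0.9556], [0.0004, 0.9556, -0.2945], [-1.0, 0.0025, 0.0068]]
blue_hanger_trolley []
blue_hanger_grip [(0.71, [0.5579, -0.1361, 0.2003])]
blue_hanger [(0.84, [0.5556, -0.1366, 0.0635])]
orange_hanger_grip [(0.76, [0.4555, 0.2679, 0.1425])]
```

View pics/c7.png

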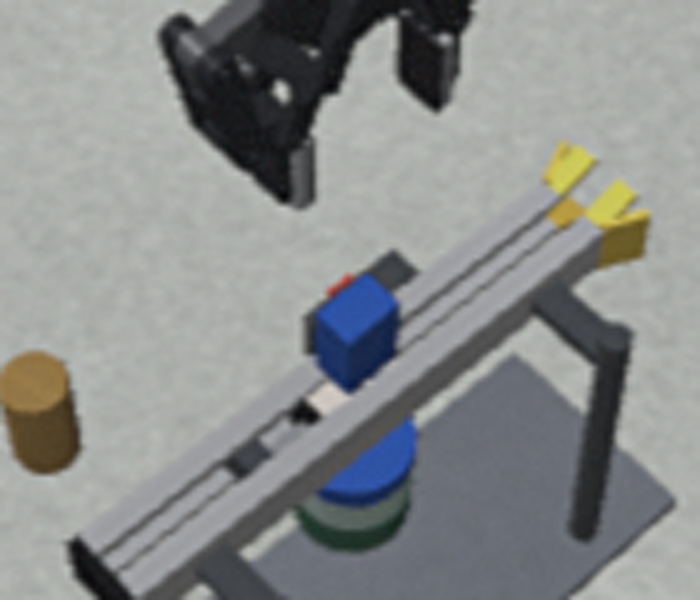

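The hanger hangs upright with the trolley's front (crop 325,400) against the buffer (300,412), in the same place as before release. The gripper is clear.

```bash
python3 -c "
from station import finish_job
print(finish_job())"
```

```text
the job is handed in; nothing more can be done
None
```

The blue hanger is hanging latched in the rail, upright against the spring buffer, and the job is handed in at about 18 s of robot time. I gripped it across its length, entered at the yellow flares and slid it in gently. The highest force I read while pushing was about 9 N, with the buffer pushed in an estimated 10 to 11 mm of its 20 mm.

**Latch check:** a pull back of about 5.6 N moved the trolley only about 0.5 mm, so the latch is in behind it. It sits about 126 mm past the mouth. I could not see the pawl snap in the pictures, and the sideways force did not show it clearly, so that tug is the evidence.

**After letting go:** the last picture and the networks put the hanger where it was before release, upright with its underside about 63 mm above the table (60 mm expected). The gripper is about 0.1 m above it and touching nothing. The network missed the trolley itself in that last picture, but its front end is visible against the buffer.

**Other things:** the orange hanger is where it started, within measuring error. I did not measure the rest again, but nothing else was touched.

**One slip:** during the tug I gave one tilt correction the wrong sign. It tipped the tool by about 2° for a moment, and I put it right in the next move.

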